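# Load the sample vial and index the carriage one hole towards the reader

### The arm

A 7-joint arm with a two-finger parallel gripper is mounted at the origin on the work surface. World frame = base frame: x ahead of the robot, y to its left, z up, the work surface at z = 0. Lengths are in m, angles in rad, forces in N, time in s.
With the tool pointing down it reaches from about 0.425 to 0.875 m from the base axis. Payload 4.7 kg.
Tool frame: the origin (TCP) lies on the centre line of the jaws, within the pads' length; the fingertips stand 17 mm ahead of it and the grasp point (between the pads) lies 2 mm behind it (bot.tips_ahead is the distance from the TCP to the fingertips, in m); x points along the fingers, z is the direction in which the jaws open and shut, and the axes are right-handed (so a half turn about x gives the same grasp; the last joint's range is limited). The gripper opens to 85 mm and grips with 20 to 120 N. Pads are 22 mm wide; open, the fingers measure 114 mm over their backs; the gripper's body (76 mm by 85 mm) begins 54 mm behind the grasp point. The pads swing forward as they close: fully open they stand 13 mm farther back than shut.
Start: joints at [-1.305, 0.321, -0.07, 1.45, 0.023, 1.371, -0.057], TCP at [0.162, 0.63, 0.248] pointing down, gripper open.
Joint ranges: [-2.86, 2.86], [-0.3, 2.09], [-1.38, 1.24], [0.06, 2.45], [-1.56, 4.7], [0.09, 2.05], [-2.69, 2.69]. Speed limits (rad/s): [2.57, 2.57, 3.14, 3.14, 3.14, 3.14, 3.14].

### API

Orientations are given as [roll, pitch, yaw] about the fixed x, y, z axes, in that order (R = Rz(yaw) Ry(pitch) Rx(roll)).
In Python, from plant import bot, optics gives the robot as it stands.
- The arm moves only by the shell command python3 -m crank 'ROWS' [FORCE]. ROWS is JSON, one flat list of numbers, 7 for each row, row after row: the shift along the tool's x, y, z in mm, then the turn, a rotation vector about the tool's x, y, z in degrees, then the opening, from 0 (shut) to 1 (fully open). In form: [x, y, z, rx, ry, rz, jaw, x, y, z, rx, ry, rz, jaw, ...]. A call has 1 to 20 rows; each row is the pose to reach, as a shift and turn from the pose commanded when the call began, along the tool's axes at that moment; what a row does not reach only later rows make up. A row lasts 1/10 s, in which the tool goes at most 50 mm and 8.59 degrees, less where a joint would pass 70% of its speed; a pose out of reach is approached as far as the arm can. A call with a gripper value outside its range is refused whole. The fingers move at their own pace and stop on an object; FORCE is the grip in N (left out, the last holds). Time passes only in rows, so rows that repeat a pose let the fingers close. It gives the time, the measured TCP pose, the force and the opening at its end, in the units of the state.
- bot.sense(): the state, without advancing time (a new reading comes with each control period).
- optics.capture(name): name is "scene" or "top" or "wrist"; returns a dict with "color" (420x560x3 uint8, blue, green, red), "camera_matrix" (3x3 intrinsics, pixels), "k1" (the pictures are not rectified: a ray, as slopes to the right and down, at radius r is drawn at 1 + k1 r^2 times it, then the intrinsics apply), "R" (3x3) and "t" (3): a world point X has camera coordinates R X + t. Camera axes: x right, y down, z forward; pixel columns grow to the right and rows downward; lengths in m; the calibration is good to about 2 mm. A picture is of the moment at which its call begins. There is no depth.
- bot.close_job(): hands the job in, once; it reports no verdict.
The state is a dict: "t": time; "joint_pos": joint angles; "dq": joint speeds; "joint_torque": joint torques, N m; "position": TCP position; "tcp_rot": TCP orientation; "force": force on the tool from outside, world axes, zero at the start; "torque": the same for the moment, N m; "opening": opening from 0.0 (shut) to 1.0 (fully open).
Only numpy, scipy, OpenCV 4.12 (cv2) and the standard library are available. Lean on these libraries where they do the work, as an engineer would, in place of code of your own. Each camera call takes 0.05 s, during which the arm holds its last target.

### The job

Stand the slim tall vial upright and fully down in the bore of the carriage and let go of it. Then pull the carriage's black spring plunger up until its pin is clear, slide the carriage exactly one hole along the rail towards the tall round reader column (it may stand at either end of the rail), let the pin drop into that hole, and press the plunger knob fully down. The job ends holding: finish with the gripper still on the knob and keeping it pressed fully down, the vial still standing in its bore and the other things on the bench left where they were.

Things in the scene. Friction and masses are not known exactly. Their poses are not given: they have to be found in the camera images.
- vial_middle (a point): Middle of the sample vial, half-way up (42 mm above its foot). Loose slim white plastic cylinder with a grey cap of the same width, diameter 24 mm, height 84 mm, the lowest 6 mm tapering to a 19 mm foot, about 40 g, standing upright on the bench; its z axis points up. Gripped 10 to 25 mm above this middle, the fingertips stay clear of the carriage's top when the vial is seated
- bore_mouth (a point): Centre of the mouth of the round blind bore in the carriage's flat top face, 69 mm above the bench. Bore diameter 27 mm, depth 28 mm, small chamfer; a seated vial's middle is 14 mm above this point and its cap end 56 mm above. Rides with the carriage; axes as the rail's. The plunger is 70 mm away towards the rail's +y
- knob_middle (a point): Middle of the black plunger knob, an upright cylinder of diameter 26 mm and height 28 mm on a steel boss (diameter 20 mm, 14 mm high) on the carriage's top; moves with the plunger. At rest this point is 32 mm above the carriage's top (101 mm above the bench) and a 4 mm gap shows between the knob and the boss. It is 70 mm from the bore's mouth, towards the rail's +y; the axes are as the rail's
- plunger (a joint): Height of the plunger (m): 0 = knob pressed fully down on its boss; 0.004 (within 1 mm) = at rest on its spring with the pin 10 mm deep in a hole (carriage locked); from 0.014 up the pin is clear of the hole; stop at 0.022. The spring takes 0.45 N per mm away from its rest both ways (about 7 N at 0.020, about 2 N at 0). It goes below 0.014 only over a hole and springs back to 0.004 when let go
- carriage (a joint): Travel of the carriage along the rail's +y (m): 0 (within 1 mm) at the start, where the pin sits in a hole; holes at every 0.040 either way (-0.080 to 0.080); stops at -0.090 and 0.090. Sliding friction about 1.2 N. The pin has a round end, diameter 10 mm, in square holes 13 mm wide. The aluminium carriage is 60 mm across, 120 mm along the rail, its top 69 mm above the bench
- rail: Fixed indexing rail, origin at the middle of its underside; base 110 mm wide (x), 330 mm long (y), 12 mm thick, with a steel strip 42 mm wide along it, top 30 mm above the bench, with a row of holes 40 mm apart. z up; the carriage slides along its y axis
- reader: Fixed reader column at one end of the rail, origin at the middle of its underside: white upright cylinder, diameter 52 mm (foot 72 mm), 130 mm high, with a dark band around it. It stands about 210 mm from the rail's middle, on the rail's +y or -y side: the side to which the carriage must go
- end_box: Fixed low white box, 70 by 60 by 45 mm, at the rail's other end, about 210 mm from its middle; origin at the middle of its underside
- jar: Bystander to leave alone: squat white jar, diameter 48 mm, 46 mm high, 85 to 105 mm from the vial on its far (+x) side; origin under its middle
- bottle: Bystander to leave alone: amber bottle, diameter 54 mm, 95 mm high, 95 to 120 mm from the vial on its near (-x) side; origin under its middle
- beaker: Bystander to leave alone: clear open beaker, diameter 64 mm, 75 mm high, to the left of the robot's middle, nearer than the rail; origin under its middle
- tube_rack: Bystander to leave alone: blue tube rack 85 by 120 by 45 mm with a few small tubes standing up to 62 mm; at the far left; origin under its middle
- timer: Bystander to leave alone: flat grey bench timer 60 by 75 by 22 mm, in front of the robot, between it and the rail; origin under its middle
Things that resemble listed ones, but are neither listed nor needed, are in the scene too. Leave any purple or red look-alike of the part that bears vial_middle alone.

How it is judged:
By the outcome, as a careful person would: the job done as asked, in the order asked, and still so for the second after the job is handed in, while the arm keeps its last pose, push and grip.
It also fails if it takes over 48 s, if anything falls off the work surface, if the arm or the gripper's body presses on something with over 40 N, if the wrist force passes 120 N, or if a joint passes its speed limit or range.

## Working session

There is one attempt and no reset: what is moved stays moved. The work goes in short steps, Python scripts to look and compute and a shell command to move; the robot and the scene stay as the last step left them, time stands still between calls to the robot, and variables do not carry over. Pictures are saved under pics/ and viewed, and the job is handed in when it is done.

```bash
ls; mkdir -p pics
python3 - <<'E'
from plant import bot, optics
import cv2
print(bot.sense(), bot.tips_ahead)
for n in ("scene","top","wrist"):
    c=optics.capture(n); cv2.imwrite(f"pics/a_{n}.png",c["color"])
    print(n,c["camera_matrix"].tolist(),c["k1"],c["R"].round(4).tolist(),c["t"].round(4).tolist())
E
```

```text
pics
{'t': 0.0, 'joint_pos': array([-1.30489849,  0.32184514, -0.07006221,  1.45167306,  0.02260151,
        1.37081734, -0.05689649]), 'dq': array([-0.00063006,  0.00159597, -0.00069723, -0.00075538, -0.000778  ,
        0.00040081,  0.00222177]), 'joint_torque': array([ 5.21925940e-04, -4.93577206e+01, -3.81991882e-01, -3.14326894e+01,
        1.31049519e-02,  1.13320153e-02,  2.83625923e-05]), 'position': array([0.16187759, 0.62899216, 0.2472099 ]), 'tcp_rot': array([-3.08643803,  1.56884003, -1.76742657]), 'force': array([-1.31312206, -0.05975693, -0.14992733]), 'torque': array([ 0.04778089,  0.02075509, -0.00751606]), 'opening': 0.9999554999209009} 0.017
scene [[400.8807960260285, 0.0, 276.5940834684572], [0.0, 400.8807960260285, 210.9530666838351], [0.0, 0.0, 1.0]] 0.02769039092803981 [[0.4889, 0.8723, -0.0136], [0.4855, -0.2849, -0.8265], [-0.7248, 0.3975, -0.5627]] [-0.297, -0.1643, 1.4023]
top [[453.67580468425587, 0.0, 274.12089485205183], [0.0, 453.67580468425587, 213.35818301753247], [0.0, 0.0, 1.0]] -0.0675209676334124 [[-0.0291, -0.9996, 0.0073], [-0.9924, 0.028, -0.1196], [0.1194, -0.0107, -0.9928]] [0.0573, 0.5283, 1.3902]
wrist [[298.80163222267936, 0.0, 278.84139659176026], [0.0, 298.80163222267936, 211.53505081336846], [0.0, 0.0, 1.0]] 0.019887745909847446 [[0.2481, 0.9687, -0.0024], [0.9192, -0.2346, 0.3164], [0.3059, -0.0807, -0.9486]] [-0.6488, -0.0423, 0.3801]
```

View pics/a_scene.png

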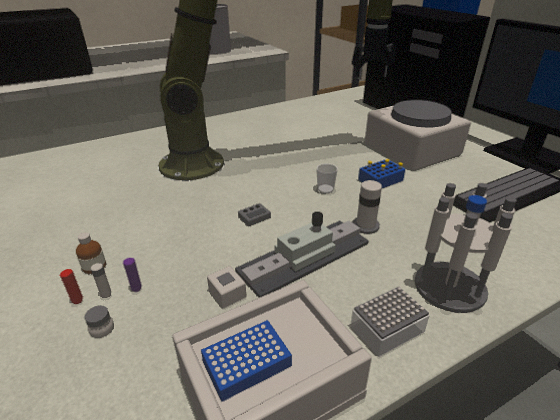

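View pics/a_top.png

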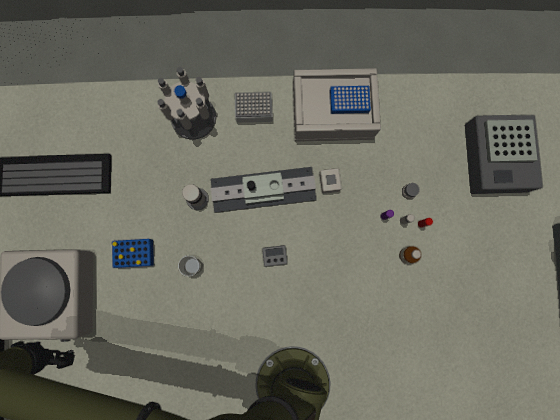

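View pics/a_wrist.png

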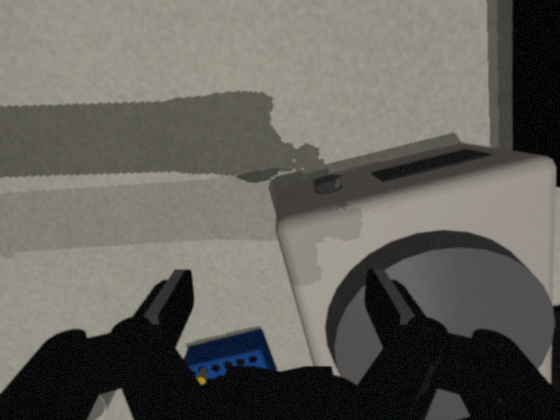

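```bash
cat > h.py <<'E'
import numpy as np, cv2
from plant import bot, optics
def ray(c,uv):
    K=c["camera_matrix"]; dist=np.array([c["k1"],0,0,0,0.])
    p=cv2.undistortPoints(np.array(uv,float).reshape(-1,1,2),K,dist).reshape(-1,2)
    d=np.c_[p,np.ones(len(p))]@c["R"]; o=-c["R"].T@c["t"]
    return o,d
def onplane(c,uv,z):
    o,d=ray(c,uv); return o+d*((z-o[2])/d[:,2])[:,None]
def tri(c1,u1,c2,u2):
    o1,d1=ray(c1,[u1]);o2,d2=ray(c2,[u2]); d1=d1[0];d2=d2[0]
    s,_,_,_=np.linalg.lstsq(np.c_[d1,-d2],o2-o1,rcond=None)
    a=o1+s[0]*d1;b=o2+s[1]*d2; return (a+b)/2,np.linalg.norm(a-b)
def proj(c,X):
    return cv2.projectPoints(np.array(X,float).reshape(-1,3),cv2.Rodrigues(c["R"])[0],c["t"],c["camera_matrix"],np.array([c["k1"],0,0,0,0.]))[0].reshape(-1,2)
def crop(im,x0,y0,x1,y1,k,fn):
    cv2.imwrite(fn,cv2.resize(im[y0:y1,x0:x1],None,fx=k,fy=k,interpolation=cv2.INTER_CUBIC))
E
python3 - <<'E'
import cv2
from h import crop
t=cv2.imread("pics/a_top.png"); s=cv2.imread("pics/a_scene.png")
crop(t,370,170,450,270,6,"pics/b1.png")
crop(t,180,160,350,220,4.6,"pics/b2.png")
crop(s,225,175,395,300,4.6,"pics/b3.png")
crop(s,50,220,160,345,4.6,"pics/b4.png")
E
```

```text
(no output)
```

View pics/b1.png

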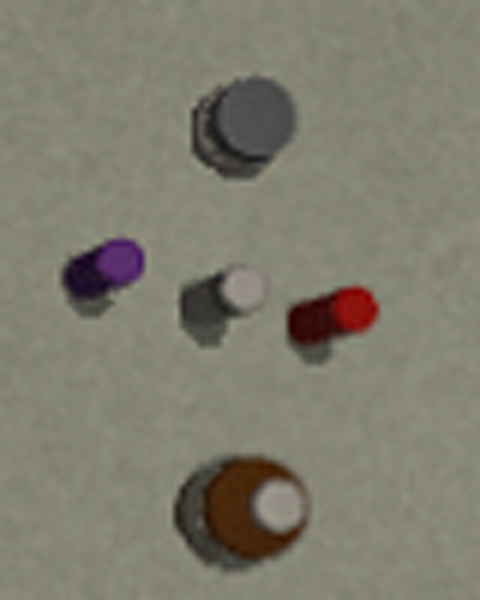

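View pics/b2.png

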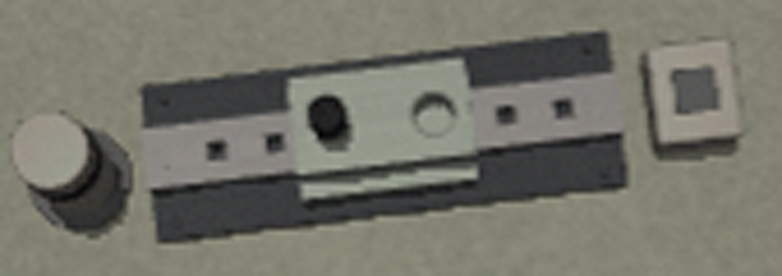

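View pics/b3.png

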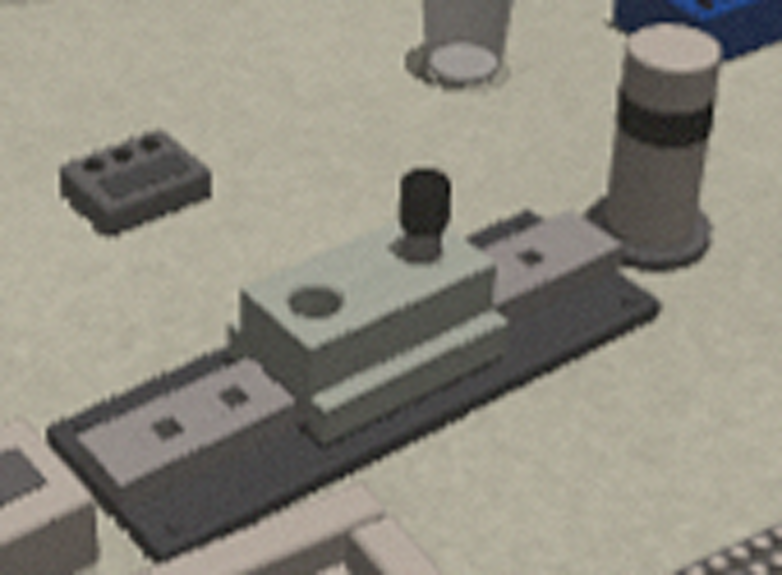

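View pics/b4.png

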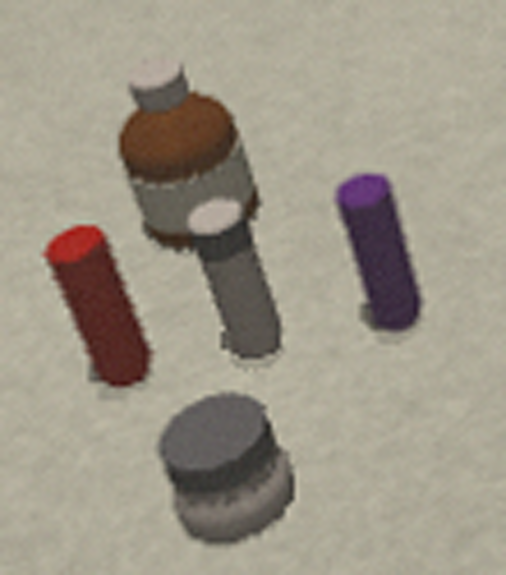

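Run:
```python
from h import *
t=optics.capture("top"); s=optics.capture("scene")
def cv(x,y,x0,y0,k): return [x0+(x+.5)/k-.5, y0+(y+.5)/k-.5]
P=lambda x,y: cv(x,y,370,170,6)
Q=lambda x,y: cv(x,y,180,160,4.6)
S=lambda x,y: cv(x,y,225,175,4.6)
V=lambda x,y: cv(x,y,50,220,4.6)
print("vial top", onplane(t,[P(242,290)],.084), onplane(s,[V(215,216)],.084), tri(t,P(242,290),s,V(215,216)))
print("red", onplane(t,[P(353,309)],.084),"purple",onplane(t,[P(121,261)],.084))
print("jar", onplane(t,[P(255,118)],.046),"bottle",onplane(t,[P(279,505)],.095))
print("bore", onplane(t,[Q(435,113)],.069), onplane(s,[S(316,302)],.069), tri(t,Q(435,113),s,S(316,302)))
print("knobtop", onplane(t,[Q(326,113)],.115), onplane(s,[S(425,180)],.115), tri(t,Q(326,113),s,S(425,180)))
# carriage top corners
c=onplane(t,[Q(287,77),Q(463,58),Q(477,150),Q(300,175)],.069); print("corners",c, c.mean(0))
r=onplane(t,[Q(143,86),Q(606,32),Q(627,186),Q(158,242)],.012);print("rail",r,r.mean(0))
for a,b in ((3,2),(0,1)):
  d=r[a]-r[b]; print(np.degrees(np.arctan2(d[1],d[0])),np.linalg.norm(d))
h=onplane(t,[Q(216,150),Q(275,143),Q(506,114),Q(564,108)],.030); print("holes",h)
d=h[0]-h[3]; print(np.degrees(np.arctan2(d[1],d[0])),np.linalg.norm(d))
print("reader",onplane(t,[Q(50,152)],.13))
```

```text
vial top [[ 0.49783966 -0.36939549  0.084     ]] [[ 0.50267814 -0.37182287  0.084     ]] (array([ 0.49811632, -0.37131958,  0.08021305]), np.float64(0.001425358456673425))
red [[ 0.48651964 -0.42591726  0.084     ]] purple [[ 0.51436073 -0.30829986  0.084     ]]
jar [[ 0.59218089 -0.3942486   0.046     ]] bottle [[ 0.38857067 -0.37784636  0.095     ]]
bore [[0.61556957 0.03975683 0.069     ]] [[0.61898204 0.03909395 0.069     ]] (array([0.61625657, 0.04017678, 0.06664495]), np.float64(0.0010257635138722606))
knobtop [[0.6089804  0.11073626 0.115     ]] [[0.61112144 0.10807581 0.115     ]] (array([0.60903116, 0.11030332, 0.11304994]), np.float64(0.0011906709275143934))
corners [[0.6428327  0.1381564  0.069     ]
 [0.65251838 0.01988787 0.069     ]
 [0.58973868 0.01247655 0.069     ]
 [0.57617768 0.1308332  0.069     ]] [0.61531686 0.0753385  0.069     ]
rail [[ 0.6510629   0.24210671  0.012     ]
 [ 0.68052117 -0.08241411  0.012     ]
 [ 0.57110652 -0.0926862   0.012     ]
 [ 0.54110751  0.23299858  0.012     ]] [0.61094952 0.07500124 0.012     ]
95.26269792236464 0.3270634757601335
95.18678957932997 0.32585511062260136
holes [[ 0.60128898  0.19016451  0.03      ]
 [ 0.60500454  0.14960131  0.03      ]
 [ 0.6207801  -0.00953138  0.03      ]
 [ 0.62388229 -0.04959294  0.03      ]]
95.3833145130355 0.2408196217854074
reader [[0.58597052 0.28677762 0.13      ]]
```

```bash
cat >> h.py <<'E'
from scipy.spatial.transform import Rotation as Ro
def pose(): 
    s=bot.sense(); return s["position"],Ro.from_euler("xyz",s["tcp_rot"]),s
def target(ang):  # tool x down, tool z (jaw axis) at azimuth ang deg
    a=np.radians(ang); z=np.array([np.cos(a),np.sin(a),0]); x=np.array([0,0,-1.]); y=np.cross(z,x)
    return Ro.from_matrix(np.c_[x,y,z])
def rel(p,ang,base=None):
    P,R=base if base else pose()[:2]
    Rt=target(ang)
    return (R.inv().apply(np.array(p)-P)*1000).round(1),(R.inv()*Rt).as_rotvec(degrees=True).round(2)
E
python3 - <<'E'
from h import *
P,R,s=pose(); M=R.as_matrix(); print(M.round(3)); z=M[:,2]
print("jaw az",np.degrees(np.arctan2(z[1],z[0])),"tcp az",np.degrees(np.arctan2(P[1],P[0])))
for a in (-10,170): print(a,rel([.499,-.370,.20],a), rel([.52,.15,.25],a),rel([.58,-.1,.25],a))
E
```

```text
[[-0.    -0.968  0.249]
 [-0.001  0.249  0.968]
 [-1.    -0.    -0.001]]
jaw az 75.57358681148969 tcp az 75.57350321800885
-10 (array([  48.6, -575.4, -883.7]), array([ 8.557e+01, -4.000e-02,  4.000e-02])) (array([  -1.8, -466.2, -374.9]), array([ 8.557e+01, -4.000e-02,  4.000e-02])) (array([  -1.6, -586.6, -602.1]), array([ 8.557e+01, -4.000e-02,  4.000e-02]))
170 (array([  48.6, -575.4, -883.7]), array([-9.443e+01, -4.000e-02, -4.000e-02])) (array([  -1.8, -466.2, -374.9]), array([-9.443e+01, -4.000e-02, -4.000e-02])) (array([  -1.6, -586.6, -602.1]), array([-9.443e+01, -4.000e-02, -4.000e-02]))
```

```bash
python3 -m crank '[-2,-466,-375,60,0,0,1, -2,-466,-375,60,0,0,1, -2,-466,-375,60,0,0,1, -2,-466,-375,60,0,0,1, -2,-466,-375,60,0,0,1, -2,-466,-375,60,0,0,1, -2,-466,-375,60,0,0,1, -2,-466,-375,60,0,0,1, -2,-466,-375,60,0,0,1, -2,-466,-375,60,0,0,1, -2,-466,-375,60,0,0,1, -2,-466,-375,60,0,0,1, 30,-575,-884,85.5,0,0,1, 30,-575,-884,85.5,0,0,1, 30,-575,-884,85.5,0,0,1, 30,-575,-884,85.5,0,0,1, 30,-575,-884,85.5,0,0,1, 30,-575,-884,85.5,0,0,1, 30,-575,-884,85.5,0,0,1, 30,-575,-884,85.5,0,0,1]'
python3 - <<'E'
from h import *
P,R,s=pose();print(P,s["joint_pos"].round(2)); print(rel([.499,-.370,.22],-10))
E
```

```text
t: 2.25
position: [0.5033, -0.2504, 0.226]
tcp_rot: [0.54, 1.569, 0.367]
force: [1.0, 1.0, 0.6]
opening: 0.999
[ 0.50328716 -0.25038713  0.22600519] [-0.32  0.18  0.83  1.73 -0.14  1.29  0.37]
(array([   5.9, -118.6,   16.3]), array([ 0.11,  0.07, -0.04]))
```

```bash
python3 -m crank '[0,-50,7,0,0,0,1, 0,-95,13,0,0,0,0.85, 0,-119,16,0,0,0,0.85, 0,-119,16,0,0,0,0.85, 0,-119,16,0,0,0,0.85]'
python3 - <<'E'
from h import *
P,R,s=pose();print(P); c=optics.capture("wrist"); cv2.imwrite("pics/c1.png",c["color"])
print(proj(c,[[.499,-.370,.084],[.499,-.370,0]]))
print(c["R"].round(3),-c["R"].T@c["t"])
E
```

```text
t: 2.75
position: [0.4985, -0.3687, 0.2254]
tcp_rot: [2.456, 1.57, 2.282]
force: [-0.3, -0.2, -0.3]
opening: 0.85
[ 0.49854896 -0.36870825  0.22539415]
[[279.11391119 204.78431225]
 [279.10454877 184.12750954]]
[[ 0.985 -0.173 -0.001]
 [-0.163 -0.934  0.316]
 [-0.055 -0.312 -0.949]] [ 0.51313297 -0.2889546   0.3505229 ]
```

View pics/c1.png

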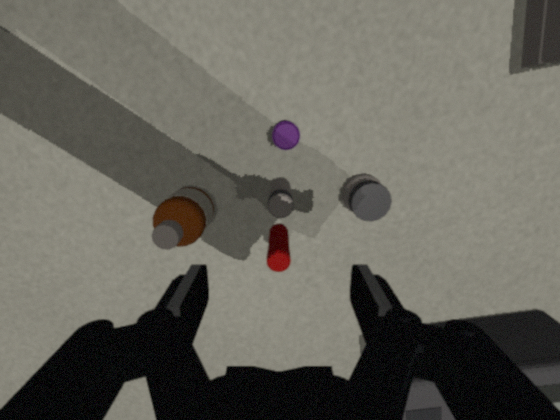

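Run:
```python
from h import *
im=cv2.imread("pics/c1.png"); crop(im,140,110,400,285,3,"pics/c2.png")
```

```text
(no output)
```

View pics/c2.png

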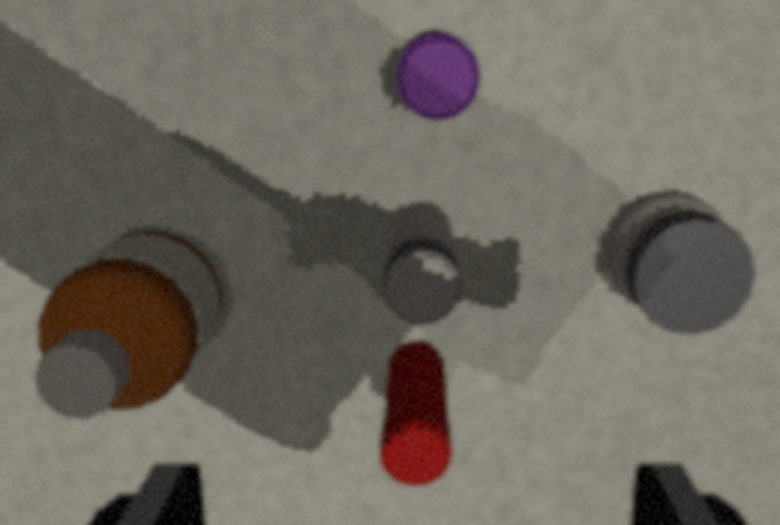

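Run:
```python
from h import *
print(rel([.5002,-.3702,.058],-10))
```

```text
(array([167.5,  -2.6,   1.5]), array([ 0.12, -0.02, -0.07]))
```

```bash
python3 -m crank '[45,-2,1.5,0,0,0,0.8, 80,-2,1.5,0,0,0,0.75, 100,-2,1.5,0,0,0,0.75, 100,-2,1.5,0,0,0,0.75, 100,-2,1.5,0,0,0,0.75]'
python3 - <<'E'
from h import *
print(pose()[0],rel([.5002,-.3702,.058],-10))
c=optics.capture("wrist"); cv2.imwrite("pics/d1.png",c["color"]); print(proj(c,[.5002,-.3702,.084]))
E
```

```text
t: 3.3
position: [0.5009, -0.3696, 0.1264]
tcp_rot: [0.831, 1.57, 0.66]
force: [-0.2, -1.0, 0.6]
opening: 0.749
[ 0.50091698 -0.36957077  0.12636547] (array([68.4, -0.8, -0.6]), array([ 0.2 ,  0.03, -0.04]))
[[277.00323799 251.36572043]]
```

View pics/d1.png

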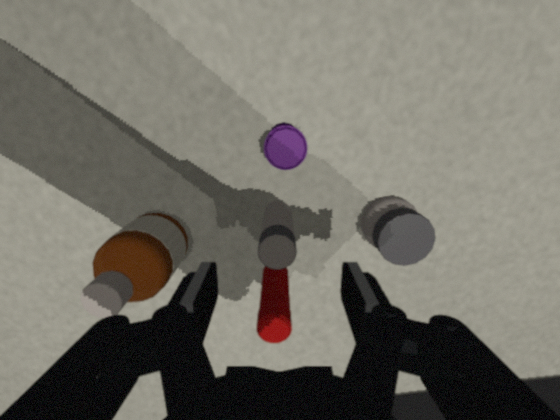

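Run:
```python
from h import *
im=cv2.imread("pics/d1.png"); crop(im,230,180,330,280,6,"pics/d2.png")
```

```text
(no output)
```

View pics/d2.png

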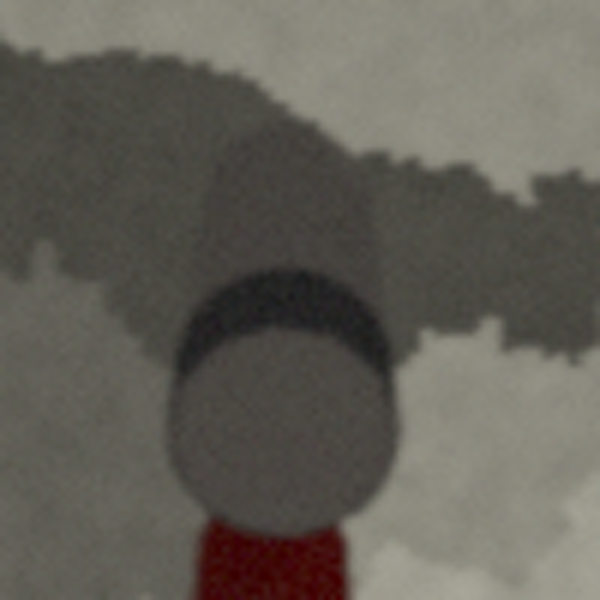

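```bash
python3 -m crank '[35,-0.5,-0.5,0,0,0,0.7, 60,-0.5,-0.5,0,0,0,0.65, 68,-0.5,-0.5,0,0,0,0.6, 68,-0.5,-0.5,0,0,0,0.45, 68,-0.5,-0.5,0,0,0,0.3, 68,-0.5,-0.5,0,0,0,0.1, 68,-0.5,-0.5,0,0,0,0.1, 68,-0.5,-0.5,0,0,0,0.1, 68,-0.5,-0.5,0,0,0,0.1]' 40
python3 - <<'E'
from h import *
print(pose()[0])
c=optics.capture("wrist"); cv2.imwrite("pics/e1.png",c["color"])
E
```

```text
t: 4.25
position: [0.5006, -0.3722, 0.0598]
tcp_rot: [-0.248, 1.567, -0.421]
force: [-0.4, -0.0, 7.3]
opening: 0.271
[ 0.50056149 -0.37216748  0.05975165]
```

View pics/e1.png

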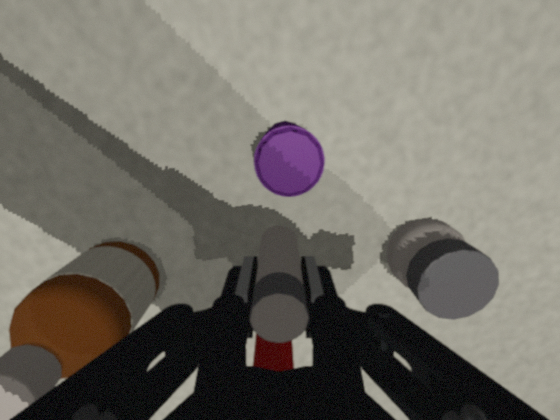

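```bash
python3 -m crank '[-20,0,0,0,0,0,0.1, -60,0,0,0,0,0,0.1, -105,0,0,0,0,0,0.1, -110,0,0,0,0,0,0.1, -110,0,0,0,0,0,0.1]'
python3 - <<'E'
from h import *
print(pose()[0])
c=optics.capture("wrist"); cv2.imwrite("pics/f1.png",c["color"])
for p in [(.6165,.040,.175),(.58,-.2,.175)]: print(rel(p,5.3))
E
```

```text
t: 4.8
position: [0.5002, -0.372, 0.1698]
tcp_rot: [-0.175, 1.567, -0.348]
force: [0.5, 0.2, -1.0]
opening: 0.268
[ 0.50018849 -0.37199337  0.16975021]
(array([ -6.8, 425.1,  44.5]), array([-15.22,   0.05,  -0.02]))
(array([ -6.9, 182.4,  49.9]), array([-15.22,   0.05,  -0.02]))
```

View pics/f1.png

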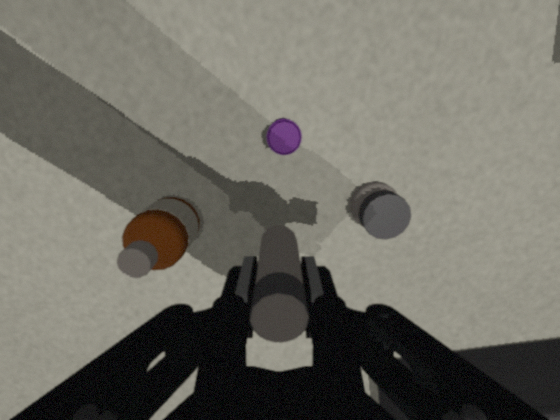

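```bash
python3 -m crank '[-15,40,4,-2,0,0,0.1, -15,90,9,-5,0,0,0.1, -15,140,15,-8,0,0,0.1, -15,190,20,-11,0,0,0.1, -15,240,25,-14,0,0,0.1, -15,290,30,-15.2,0,0,0.1, -15,340,36,-15.2,0,0,0.1, -15,380,40,-15.2,0,0,0.1, -15,410,43,-15.2,0,0,0.1, -15,425,44.5,-15.2,0,0,0.1, -15,425,44.5,-15.2,0,0,0.1, -15,425,44.5,-15.2,0,0,0.1, -15,425,44.5,-15.2,0,0,0.1]'
python3 - <<'E'
from h import *
print(pose()[0],rel([.6165,.040,.175],5.3))
for n in ("wrist","top","scene"):
    c=optics.capture(n); cv2.imwrite(f"pics/g_{n}.png",c["color"])
    if n=="wrist": print(proj(c,[[.6165,.040,.069],[.609,.110,.115]]))
    else: 
        P=pose()[0]; print(n,proj(c,[P+[0,0,.0245],P-[0,0,.0595]]))
crop(cv2.imread("pics/g_top.png"),210,130,350,230,5,"pics/g2.png")
crop(cv2.imread("pics/g_scene.png"),225,150,375,280,4.6,"pics/g3.png")
E
```

```text
t: 6.15
position: [0.616, 0.0365, 0.1827]
tcp_rot: [-2.006, 1.57, -1.918]
force: [-0.0, -0.4, 0.5]
opening: 0.268
[0.61601002 0.03645139 0.18266661] (array([7.7, 3.5, 0.8]), array([-0.26, -0.03,  0.06]))
[[279.40665679 208.92519259]
 [277.53610569 123.65928797]]
top [[275.46664942 174.76034754]
 [275.17579508 180.55469035]]
scene [[292.73181232 188.70711179]
 [292.39066656 220.76443224]]
```

View pics/g_wrist.png

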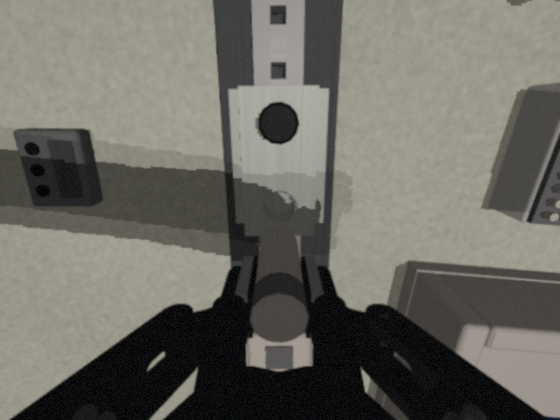

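View pics/g3.png

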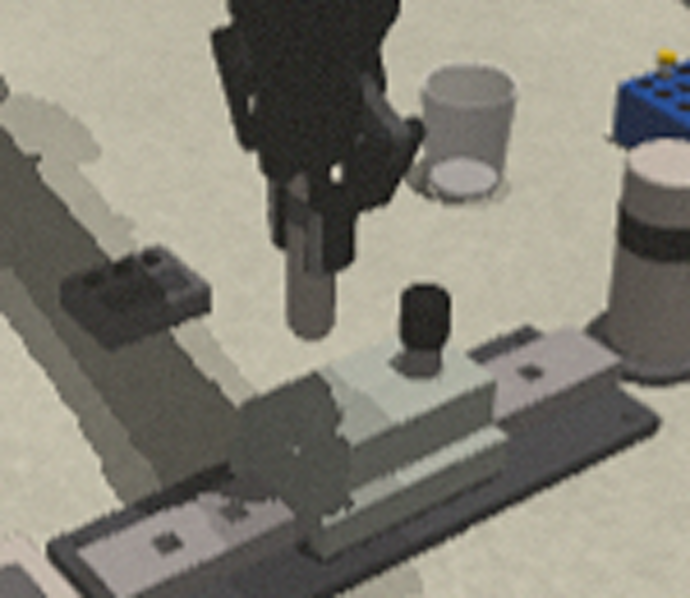

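View pics/g2.png

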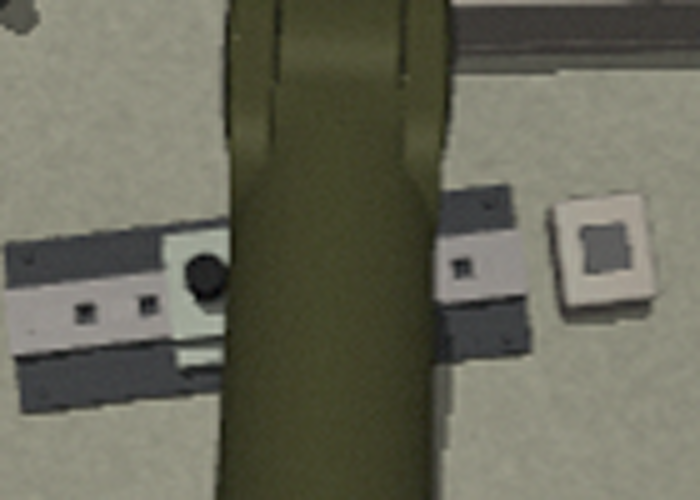

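Run:
```python
from h import *
im=cv2.imread("pics/g_wrist.png"); im=cv2.convertScaleAbs(im,alpha=1.8)
crop(im,215,75,345,350,2.15*1,"pics/g4.png"); crop(im,230,80,330,240,3.7,"pics/g5.png")
```

```text
(no output)
```

View pics/g5.png

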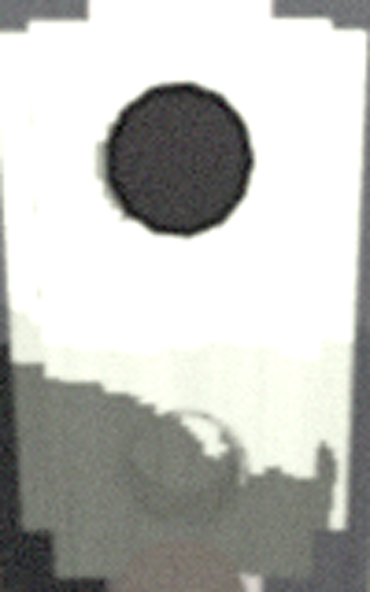

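Run:
```python
from h import *
c=optics.capture("wrist")
print(onplane(c,[[279.6,205.6]],.069),onplane(c,[[278.8,122.9]],.115))
P=pose()[0];print(P,proj(c,[P+[0,0,.0245],P-[0,0,.0595]]))
im=cv2.convertScaleAbs(c["color"],alpha=2.5); crop(im,220,215,340,350,4.4,"pics/g6.png")
```

```text
[[0.61679056 0.04415158 0.069     ]] [[0.61000829 0.11178249 0.115     ]]
[0.6163545  0.03817734 0.18301048] [[278.01870478 321.88391235]
 [278.34254457 238.21929847]]
```

View pics/g6.png

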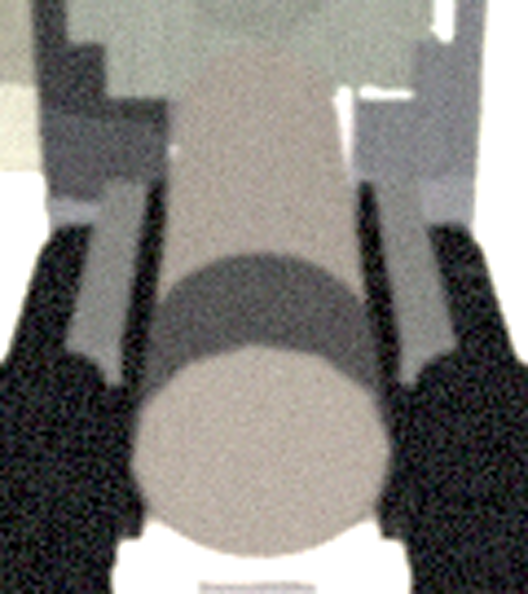

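```bash
python3 -m crank '[25,0,0,0,0,0,0.1, 45,0,0,0,0,0,0.1, 45,0,0,0,0,0,0.1, 45,0,0,0,0,0,0.1, 45,0,0,0,0,0,0.1]'
python3 - <<'E'
from h import *
print(pose()[0],rel([.6165,.040,.134],5.3))
c=optics.capture("wrist"); P=pose()[0]; print(P,proj(c,[P+[0,0,.0245],P-[0,0,.0595],[.6165,.0405,.069],[.6095,.110,.115]]))
crop(cv2.convertScaleAbs(c["color"],alpha=2.0),210,80,350,350,2.2,"pics/i1.png")
c=optics.capture("scene"); print(proj(c,[P-[0,0,.0595],[.6165,.0405,.069]]))
crop(c["color"],260,190,340,260,8,"pics/i2.png")
E
```

```text
t: 6.85
position: [0.6173, 0.0394, 0.1392]
tcp_rot: [0.062, 1.569, 0.154]
force: [0.6, 0.2, -0.9]
opening: 0.27
[0.61732048 0.03941548 0.13919904] (array([ 5.2,  0.7, -0.8]), array([-0.05,  0.13, -0.01]))
[0.61734842 0.03951343 0.13924534] [[277.95883336 322.74890558]
 [278.06443351 238.79924744]
 [277.00143231 231.26248428]
 [275.24279347 133.44863873]]
[[293.13795329 236.16635915]
 [293.26758386 239.49636495]]
```

View pics/i1.png

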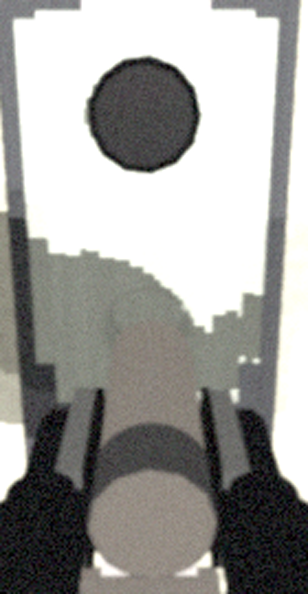

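View pics/i2.png

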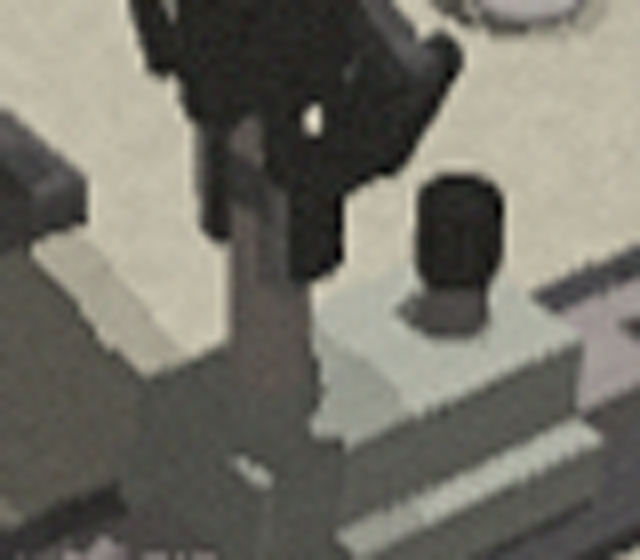

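Run:
```python
from h import *
c=optics.capture("wrist"); P=pose()[0]; print(P)
g=cv2.createCLAHE(4,(4,4)).apply(cv2.cvtColor(c["color"],cv2.COLOR_BGR2GRAY)); 
crop(g,240,190,320,260,9,"pics/j1.png")
a=np.linspace(0,2*np.pi,9)[:-1]
for y in (.0405,.0435):
  pts=np.c_[.6168+.0135*np.cos(a),y+.0135*np.sin(a),.069+0*a]
  print(((proj(c,pts)-[240,190])*9).round().tolist())
print(onplane(c,[[275.4,131.8]],.115))
```

```text
[0.61716398 0.03967023 0.13895332]
[[508.0, 389.0], [471.0, 271.0], [353.0, 212.0], [225.0, 249.0], [165.0, 359.0], [206.0, 475.0], [322.0, 530.0], [446.0, 495.0]]
[[513.0, 353.0], [475.0, 234.0], [357.0, 175.0], [228.0, 213.0], [168.0, 324.0], [209.0, 440.0], [325.0, 496.0], [449.0, 461.0]]
[[0.60946164 0.11095942 0.115     ]]
```

View pics/j1.png

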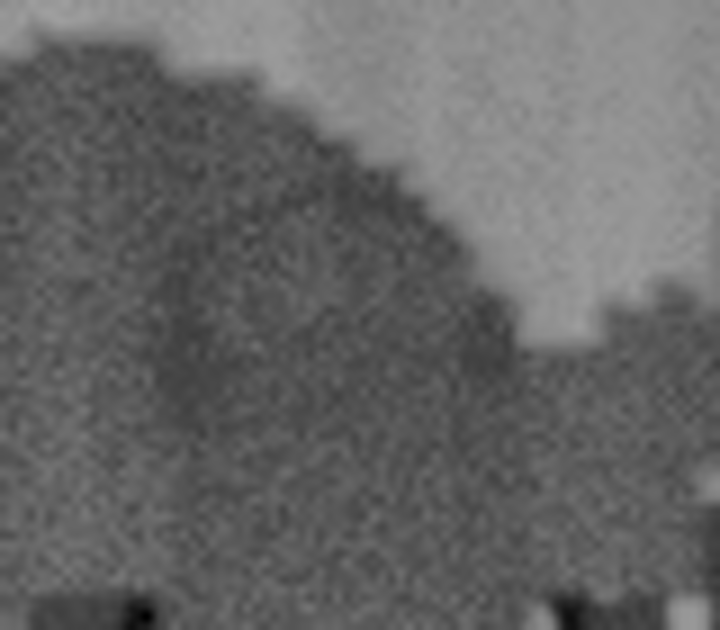

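```bash
python3 -m crank '[0,1.3,-0.4,0,0,0,0.1, 6,1.3,-0.4,0,0,0,0.1, 12,1.3,-0.4,0,0,0,0.1, 18,1.3,-0.4,0,0,0,0.1, 18,1.3,-0.4,0,0,0,0.1]'
python3 - <<'E'
from h import *
P,R,s=pose(); print(P,s["force"],s["torque"])
E
```

```text
t: 7.5
position: [0.615, 0.0409, 0.1183]
tcp_rot: [-3.029, 1.568, -2.937]
force: [-0.2, -0.1, -0.3]
opening: 0.267
[0.61500853 0.04090398 0.1182987 ] [-0.23365363 -0.13370415 -0.33464554] [-0.03069423  0.01610299  0.0091648 ]
```

```bash
python3 -m crank '[3,0,0,0,0,0,0.1, 6,0,0,0,0,0,0.1, 9,0,0,0,0,0,0.1, 9,0,0,0,0,0,0.1]'
python3 - <<'E'
from h import *
P,R,s=pose(); print(P,s["force"],s["torque"])
c=optics.capture("scene"); print(proj(c,[P-[0,0,.0595],[.6165,.0405,.069]]))
crop(c["color"],260,190,340,260,8,"pics/k2.png")
E
```

```text
t: 7.9
position: [0.6156, 0.0409, 0.1103]
tcp_rot: [-3.119, 1.57, -3.027]
force: [0.1, 0.5, -0.8]
opening: 0.268
[0.61562458 0.04092676 0.11027779] [ 0.09111734  0.53909221 -0.78106926] [-0.03845843  0.01711274  0.04826291]
[[293.15450047 245.33030114]
 [293.26758386 239.49636495]]
```

View pics/k2.png

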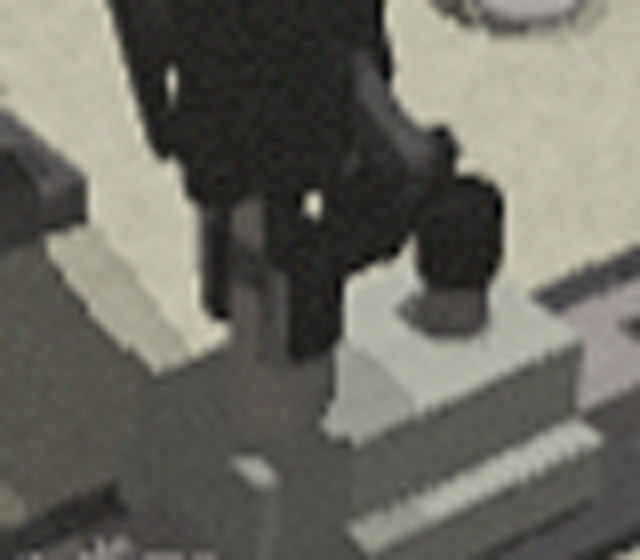

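```bash
python3 -m crank '[3,0,0,0,0,0,0.1, 6,0,0,0,0,0,0.1, 9,0,0,0,0,0,0.1, 11,0,0,0,0,0,0.1, 11,0,0,0,0,0,0.1, 11,0,0,0,0,0,0.1]'
python3 - <<'E'
from h import *
P,R,s=pose(); print(P,s["force"],s["torque"])
E
```

```text
t: 8.55
position: [0.616, 0.0409, 0.1007]
tcp_rot: [1.651, 1.57, 1.743]
force: [-2.6, -0.3, 5.9]
opening: 0.268
[0.61596039 0.04091889 0.10072782] [-2.63345232 -0.25479852  5.88599513] [ 0.03295099  0.59548109 -0.00609662]
```

```bash
python3 -m crank '[0,0,0,0,0,0,0.3, 0,0,0,0,0,0,0.45, 0,0,0,0,0,0,0.6, 0,0,0,0,0,0,0.6, -20,0,0,0,0,0,0.6, -60,0,0,0,0,0,0.6, -85,0,0,0,0,0,0.6, -85,0,0,0,0,0,0.6]'
python3 - <<'E'
from h import *
P,R,s=pose(); print(P,s["force"],rel([.6095,.1105,.18],5.3))
for n in ("scene","wrist"):
  c=optics.capture(n); cv2.imwrite(f"pics/l_{n}.png",c["color"])
  print(proj(c,[[.6165,.041,.125],[.6095,.1105,.115]]))
  if n=="scene": crop(c["color"],225,165,385,285,4.8,"pics/l2.png")
E
```

```text
t: 9.35
position: [0.6185, 0.0407, 0.1891]
tcp_rot: [0.103, 1.563, 0.195]
force: [0.1, 0.1, -0.0]
opening: 0.603
[0.61849678 0.04074983 0.18911129] [ 0.11969659  0.10361549 -0.01951576] (array([ 9.1, 70.3, -2.6]), array([-0.03,  0.43, -0.04]))
[[293.7010913  219.83564357]
 [317.47232171 213.10218719]]
[[276.84575309 237.36529433]
 [275.84470871 129.92335545]]
```

View pics/l2.png

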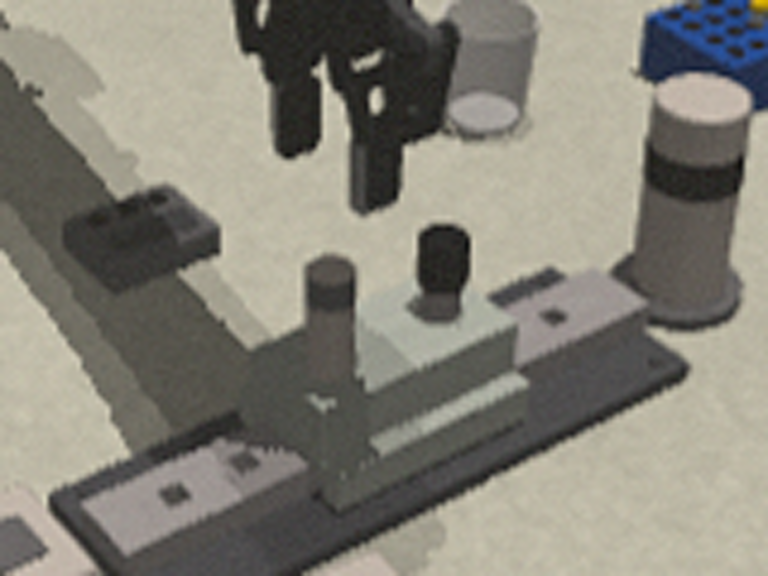

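View pics/l_wrist.png

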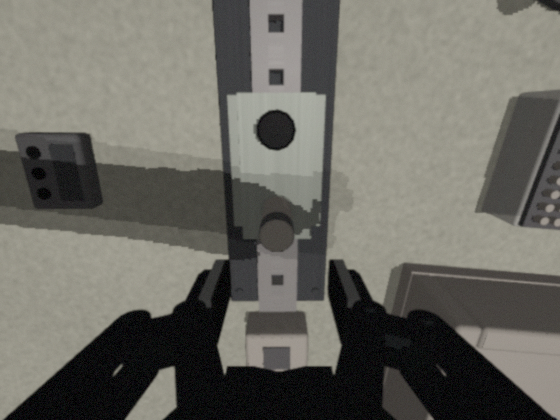

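```bash
python3 -m crank '[0,35,-1,0,0.4,0,0.6, 0,60,-2,0,0.4,0,0.6, 5,70,-2.6,0,0.4,0,0.6, 25,70,-2.6,0,0.4,0,0.6, 45,70,-2.6,0,0.4,0,0.6, 45,70,-2.6,0,0.4,0,0.6, 45,70,-2.6,0,0.4,0,0.6]'
python3 - <<'E'
from h import *
P,R,s=pose(); print(P,s["force"],rel([.6095,.1108,.100],5.3))
c=optics.capture("wrist"); print(proj(c,[[.6165,.041,.125],[.6095,.1108,.115]]))
crop(c["color"],200,190,360,330,4.6,"pics/m1.png")
E
```

```text
t: 10.15
position: [0.6064, 0.1093, 0.139]
tcp_rot: [-3.013, 1.562, -2.923]
force: [-0.0, 0.7, 0.1]
opening: 0.597
[0.60642666 0.10933868 0.13895437] [-0.03133033  0.70134819  0.11022305] (array([38.9,  1.2,  3.5]), array([-0.09, -0.5 ,  0.06]))
[[284.60473069 376.04661749]
 [284.18276528 262.72640537]]
```

View pics/m1.png

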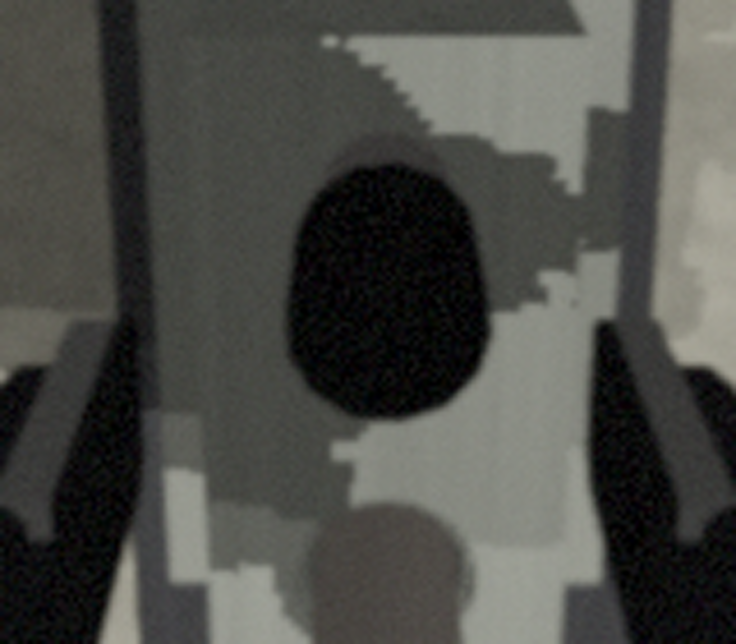

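```bash
python3 -m crank '[15,1.5,3,0,-0.4,0,0.6, 30,1.5,3,0,-0.4,0,0.6, 38,1.5,3,0,-0.4,0,0.6, 38,1.5,3,0,-0.4,0,0.6, 38,1.5,3,0,-0.4,0,0.6]'
python3 - <<'E'
from h import *
P,R,s=pose(); print(P,s["force"],rel([.6095,.1115,.100],5.3))
E
```

```text
t: 10.7
position: [0.6096, 0.112, 0.1019]
tcp_rot: [-1.048, 1.571, -0.956]
force: [0.0, -0.6, 0.3]
opening: 0.6
[0.60962796 0.11200669 0.101947  ] [ 0.01427663 -0.63784305  0.34108835] (array([ 1.9, -0.5, -0.2]), array([-0.03,  0.  ,  0.01]))
```

```bash
python3 -m crank '[2,0,0,0,0,0,0.5, 2,0,0,0,0,0,0.4, 2,0,0,0,0,0,0.25, 2,0,0,0,0,0,0.15, 2,0,0,0,0,0,0.15, 2,0,0,0,0,0,0.15]' 70
python3 - <<'E'
from h import *
P,R,s=pose(); print(P,s["force"],s["torque"])
c=optics.capture("scene");crop(c["color"],225,165,385,285,4.8,"pics/n1.png")
E
```

```text
t: 11.3
position: [0.609, 0.1121, 0.0997]
tcp_rot: [3.005, 1.57, 3.097]
force: [-3.6, -0.6, 0.2]
opening: 0.285
[0.60903278 0.11213489 0.09966324] [-3.59947135 -0.55226211  0.17610815] [-0.02037764  0.54599077  0.03754983]
```

View pics/n1.png

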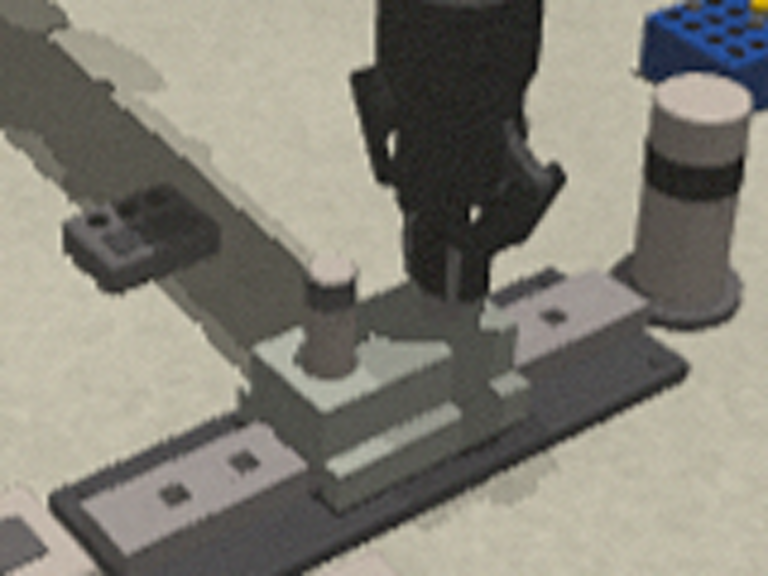

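```bash
python3 -m crank '[-4,0,0,0,0,0,0.15, -8,0,0,0,0,0,0.15, -12,0,0,0,0,0,0.15, -15,0,0,0,0,0,0.15, -15,0,0,0,0,0,0.15, -15,0,0,0,0,0,0.15]'
python3 - <<'E'
from h import *
P,R,s=pose(); print(P,s["force"],s["torque"])
E
```

```text
t: 11.95
position: [0.609, 0.1121, 0.1143]
tcp_rot: [-3.09, 1.57, -2.998]
force: [-3.0, -0.8, -6.1]
opening: 0.282
[0.60900855 0.11213803 0.11427395] [-2.97212298 -0.81459476 -6.06712616] [-0.02378369  0.38532864  0.01314889]
```

```bash
python3 -m crank '[0,5,0,0,0,0,0.15, 0,12,0,0,0,0,0.15, 0,20,0,0,0,0,0.15, 0,28,0,0,0,0,0.15, 0,35,0,0,0,0,0.15, 0,40,0,0,0,0,0.15, 0,40,0,0,0,0,0.15, 0,40,0,0,0,0,0.15]'
python3 - <<'E'
from h import *
P,R,s=pose(); print(P,s["force"],s["torque"],np.hypot(*(P-[.60902,.11213,0])[:2]))
c=optics.capture("scene");crop(c["color"],225,165,385,285,4.8,"pics/o1.png")
print(((proj(c,[[.6165-.0037,.041+.0398,.125]])-[225,165])*4.8))
E
```

```text
t: 12.75
position: [0.6052, 0.1534, 0.1146]
tcp_rot: [2.221, 1.569, 2.314]
force: [-5.0, 1.2, -6.0]
opening: 0.278
[0.60515542 0.15335776 0.11457466] [-5.01956888  1.18616501 -5.97965956] [ 0.1408176   1.00041846 -0.05340385] 0.04140849059885521
[[396.96584382 234.87562015]]
```

View pics/o1.png

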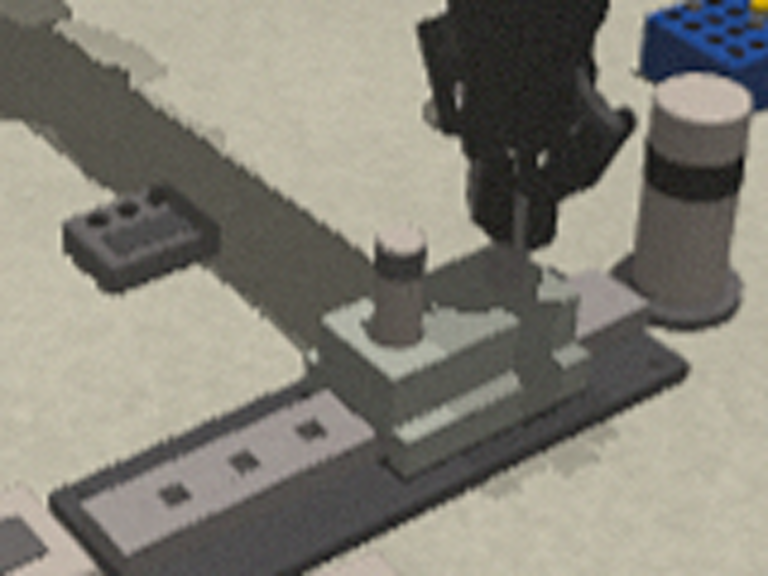

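```bash
python3 -m crank '[0,-1.5,0,0,0,0,0.15, 0,-1.5,0,0,0,0,0.15, 2,-1.5,0,0,0,0,0.15, 4,-1.5,0,0,0,0,0.15, 6,-1.5,0,0,0,0,0.15, 8,-1.5,0,0,0,0,0.15, 8,-1.5,0,0,0,0,0.15]'
python3 - <<'E'
from h import *
P,R,s=pose(); print(P,s["force"],s["torque"],np.hypot(*(P-[.60902,.11213,0])[:2]))
E
```

```text
t: 13.5
position: [0.6054, 0.1512, 0.107]
tcp_rot: [2.236, 1.569, 2.328]
force: [-5.7, 0.3, -3.6]
opening: 0.278
[0.60539217 0.15122885 0.10703124] [-5.6766151   0.26493126 -3.57122944] [0.06905056 1.24648537 0.03485656] 0.03926680034315878
```

```bash
python3 -m crank '[3,0,0,0,0,0,0.15, 6,0,0,0,0,0,0.15, 7.5,0,0,0,0,0,0.15, 7.5,0,0,0,0,0,0.15, 7.5,0,0,0,0,0,0.15]'
python3 - <<'E'
from h import *
P,R,s=pose(); print(P,s["force"],s["torque"])
E
python3 -m crank '[2,0,0,0,0,0,0.15, 4,0,0,0,0,0,0.15, 6,0,0,0,0,0,0.15, 7,0,0,0,0,0,0.15, 7,0,0,0,0,0,0.15, 7,0,0,0,0,0,0.15]'
python3 - <<'E'
from h import *
P,R,s=pose(); print(P,s["force"],s["torque"])
for n in ("scene","wrist"):
  c=optics.capture(n);cv2.imwrite(f"pics/q_{n}.png",c["color"])
  if n=="scene": crop(c["color"],225,165,385,285,4.8,"pics/q1.png")
E
```

```text
t: 14.0
position: [0.6054, 0.1513, 0.1002]
tcp_rot: [2.181, 1.569, 2.273]
force: [-8.7, -0.4, -0.2]
opening: 0.284
[0.6053812  0.15126281 0.10020808] [-8.68400037 -0.4061227  -0.15739194] [-1.69954987e-03  1.58568196e+00  2.86237582e-04]
t: 14.6
position: [0.6055, 0.1513, 0.0963]
tcp_rot: [1.931, 1.567, 2.023]
force: [-15.7, -1.2, 16.8]
opening: 0.279
[0.60551236 0.15130965 0.096345  ] [-15.67121161  -1.19526359  16.78340546] [-0.32955366  3.14324301 -0.00804505]
```

View pics/q1.png

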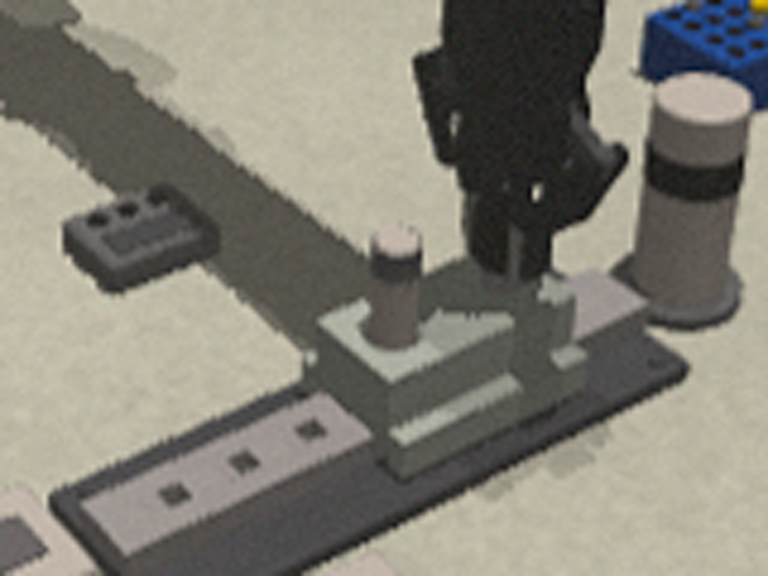

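View pics/q_wrist.png

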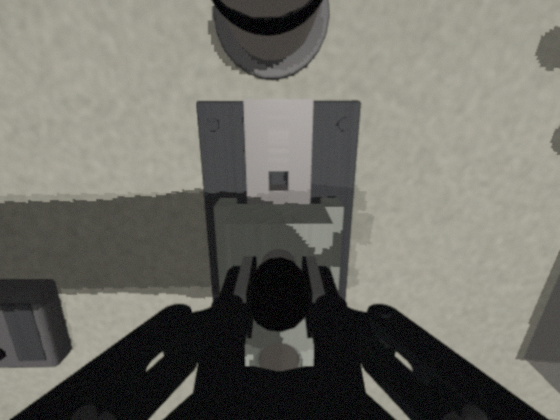

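```bash
python3 -m crank '[0,0,-0.7,0,0,0,0.15, 0,0,-1.5,0,0,0,0.15, 0,0,-1.5,0,0,0,0.15, 0,0,-1.5,0,0,0,0.15, 0,0,-1.5,0,0,0,0.15]'
python3 - <<'E'
from h import *
P,R,s=pose(); print(P,s["force"],s["torque"],np.hypot(*(P-[.60902,.11213,0])[:2]))
c=optics.capture("top");cv2.imwrite("pics/r_top.png",c["color"])
E
```

```text
t: 15.2
position: [0.6054, 0.1513, 0.0964]
tcp_rot: [1.002, 1.567, 1.094]
force: [-11.8, -0.6, 13.5]
opening: 0.281
[0.60539033 0.15129182 0.09641061] [-11.79748545  -0.59157664  13.52903864] [-0.23777379  2.34390313 -0.03660953] 0.03932966189819903
```

View pics/r_top.png

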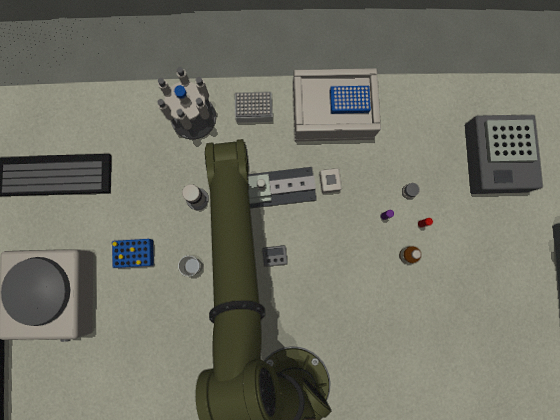

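```bash
python3 -c "
from plant import bot
s=bot.sense();print(s['t'],s['position'],s['force'])
print(bot.close_job())"
```

```text
15.25 [0.60540267 0.1512697  0.09639056] [-12.48026729  -0.73483977  14.10336476]
the job is handed in; nothing more can be done
None
```

I seated the vial in the carriage bore and moved the carriage one hole towards the reader column. The job was handed in at 15.25 s with the gripper still on the knob, pressing it down.

- **Vial:** The tool stopped at 100.7 mm on a 6 N contact, against 100.5 mm expected. After release, the cap was in the image within about 1 pixel of where a seated vial should be. In the last close view it was still upright.
- **Slide:** I lifted the plunger to about 18 mm, with a spring force of 6 N and no slip. The slide measured 39.3 mm by the tool position. The pin then dropped freely: I read the plunger at about 11 mm, and again at rest with almost no force.
- **Pressed knob:** The tool came to a firm stop 3.3 to 3.8 mm below the knob's rest height, against about 4 mm expected. The push is about 14 N, while the spring takes only about 2 N, so I take this as fully down. The gripper hid the gap at the boss, so I could not see it directly.
- **Bystanders:** In the last overhead picture everything was in its starting place, including the purple and red look-alikes.

**Discrepancies:**
- A side load of about 12 N remains across the rail. I eased it from 16 N but did not remove it.
- The camera views of the bore disagreed by up to about 3 mm, and I used a value between them.
- The tool overshot the slide by about 1.4 mm, so I moved it back before lowering the pin.

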